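# Hang up the bath basket and hold the bath lid open

## Task

The small bath is to be inspected: first hang its wire basket by its handle on the hook of the drip stand and let go of it, so that it hangs free and settles. Then lift the bath's hinged lid, which falls shut if let go, until it is open at 45 degrees, and finish while still holding it there with the gripper. Do not push the tip box, timer, dropper bottle or pen about.

Things in the scene. Friction and masses are not known exactly. Their poses are not given: they have to be found in the camera images.
- basket: loose steel wire basket, 0.16 kg, 60 (x) x 80 (y) x 45 mm high. Its handle: two wires rise from the y sides to a level bar along y (8 mm thick, axis 125 mm above the underside); the opening under it is 72 mm wide, narrowing above 85 mm to 48 mm. On the bar stands a black thumb plate, 28 (x) x 12 (y) mm, from 137 to 171 mm up. Origin: centre of the underside; z up.
- basket_bar (a point): middle of the underside of the basket's handle bar, 121 mm above the basket's underside; this is what rests in the hook
- basket_grip (a point): centre of the basket's thumb plate, 154 mm above the basket's underside (17 mm below the plate's top); gripped across its 12 mm (basket y), the fingers pass on either side of the hook
- stand: fixed steel drip stand: a tray 130 x 130 mm with a 14 mm rim, and a post (8 mm thick, 210 mm high) 52 mm behind the tray's centre (+x). From the post's top a hook of 8 mm rod runs along the stand's -x over the tray, dips to its seat and turns up to a tip. Origin: centre of the underside; -x is the way the hook points.
- hook_seat (a point): lowest point of the hook's upper side, 185 mm above the bench, 4 mm from the tray's centre towards -x of the stand
- hook_tip (a point): top of the hook's upturned tip, 210 mm above the bench, 22 mm from the seat along the stand's -x; the basket's bar must pass over it (travelling along the stand's +x) and then come down
- bath: fixed small white bath, 160 (x) x 180 (y) mm, rim 100 mm above the bench, its control panel on the -x side; the grey lid on it is hinged along the far (+x) rim. Origin: centre of the underside; the front looks along its -x.
- lid (a joint): opening angle of the bath's lid in rad: 0 shut (flat), grows as the front rises, 0.785 is 45 degrees, stop at 1.4. The lid (0.25 kg) falls and is lightly sprung shut from every angle; holding it up takes about 1 to 2 N at the handle.
- lid_bar (a point): centre of the lid's handle: a black round bar along the bath's y, 30 mm long and 16 mm thick, on a 12 mm wide neck, 36 mm in front of the bath's front wall and 200 mm from the hinge axis; 106 mm above the bench while the lid is shut. The two end faces of the bar can be pinched (30 mm apart) and it moves on an arc about the hinge.
- lid_hinge (a point): middle of the lid's hinge axis (along the bath's y), 100 mm above the bench, at the far (+x) rim of the bath; with the lid shut the handle lies 200 mm from it along the bath's -x and 6 mm higher
- tip_box: bystander, loose: box of pipette tips, black with a clear top, 64 x 118 x 56 mm; origin at the centre of the underside
- timer: bystander, loose: white digital timer lying flat, 66 x 66 x 19 mm; origin at the centre of the underside
- dropper_bottle: bystander, loose: small dropper bottle with a green cap, 26 mm thick, 64 mm high; origin at the centre of the underside
- pen_blue: bystander, loose: pen lying flat, 150 mm long, 12 mm thick; origin at the centre of the underside
There are look-alikes about, which are no part of the job. Leave any brown look-alike of the basket alone.

How it is judged (in metres and radians):
On the way, in this order (a step that is already met when the one before it is completed fails the run):
1. the basket hangs by its handle bar from the hook, let go, with the lid still shut (distance between basket_bar and hook_seat below 0.025 m and contact force between basket and stand above 0.5 N and contact force between basket and the fingers below 0.1 N and contact force between basket and the arm below 0.1 N and contact force between basket and bath below 0.1 N and angle between basket's own z axis and vertical below 0.35 rad and value of joint lid below 0.1 rad), for 0.3 s.
2. the lid is lifted to 45 degrees (38 to 52) (value of joint lid between 0.663 and 0.908 rad), for 0.2 s.
At the end, for the whole second after the job is handed in: The basket hangs by its bar from the hook (bar's middle within 25 mm of the seat, within 20 degrees of upright, at rest, touched by neither robot nor bath), and the gripper's fingers hold the lid still at 45 degrees, give or take 7, with nothing else propping it, through the last second (all of step 2 and distance between basket_bar and hook_seat below 0.025 m and contact force between basket and stand above 0.5 N and contact force between basket and the fingers below 0.1 N and contact force between basket and the arm below 0.1 N and contact force between each of basket, tip_box, timer, dropper_bottle, pen_blue and bath below 0.1 N and angle between basket's own z axis and vertical below 0.35 rad and linear speed of basket below 0.08 m/s and velocity of joint lid between -0.1 and 0.1 rad/s and contact force between the fingers and bath above 0.5 N); the arm keeps its last pose, push and grip.
It fails at once if the tip box is pushed more than 30 mm (distance of tip_box from where it was at the start of the episode above 0.03 m).
It fails at once if the timer is pushed more than 30 mm (distance of timer from where it was at the start of the episode above 0.03 m).
It fails at once if the dropper bottle is pushed more than 30 mm (distance of dropper_bottle from where it was at the start of the episode above 0.03 m).
It fails at once if the pen is pushed more than 30 mm (distance of pen_blue from where it was at the start of the episode above 0.03 m).
It also fails if it takes over 61 s, if anything falls off the work surface, if the arm or the gripper's body presses on something with over 40 N, if the wrist force passes 120 N, or if a joint passes its speed limit or range.

## Robot

A 6-joint arm with a two-finger parallel gripper is mounted at the origin on a cart in front of the work surface, level with it; the furniture and walls round the work are solid. World frame = base frame: x ahead of the robot, y to its left, z up, the work surface at z = 0. Lengths are in mm, angles in degrees, forces in N, time in s.
With the tool pointing down it reaches from about 350 to 850 mm from the base axis. Payload 8.1 kg.
Tool frame: the origin (TCP) lies at the very end of the fingers, on their centre line; the grasp point (between the pads) lies 19 mm behind it; z points along the fingers, y is the line along which they close (so a half turn about z gives the same grasp; the last joint's range is limited). The gripper opens to 85 mm and grips with 20 to 120 N. Pads are 22 mm wide; open, the fingers measure 114 mm over their backs; the gripper's body (76 mm by 85 mm) begins 54 mm behind the grasp point. The pads swing forward as they close: fully open they stand 13 mm farther back than shut.
Start: joints at [-77.888, 7.471, 85.268, -0, 87.261, -4.893], TCP at [175.497, -573.765, 231.292] pointing down, gripper open.
Joint ranges: [-169.43, 169.43], [-51.17, 129.36], [1.28, 143.12], [-76.62, 256.62], [0, 156.53], [-152.29, 152.29]. Speed limits (degrees/s): [136.94, 136.94, 159.86, 180, 180, 180].

## Interface

Orientations are given as [roll, pitch, yaw] about the fixed x, y, z axes, in that order (R = Rz(yaw) Ry(pitch) Rx(roll)).
In Python, from bench import sense, eyes, job, models gives the robot as it stands. The module is installed in compiled form; this text tells all that it offers.
- The arm moves only by the tool apply_moves, never from a script. Its argument "rows" is a list of rows, each a list of 6 numbers: the shift along the tool's x, y, z in mm, then the turn, a rotation vector about the tool's x, y, z in rad. In form: [[dx, dy, dz, rx, ry, rz], ...]. A call has exactly 5 rows; each row shifts and turns the commanded pose from where the row before left it, along the tool's axes as they then stand; what a row does not reach is not made up. A row lasts 1/8 s, in which the tool goes at most 62.5 mm and 10.7 degrees, less where a joint would pass 70% of its speed; a pose out of reach is approached as far as the arm can. A call is refused whole if a number of a shift passes 62.5 or a number of a turn 0.188, either way. A call with a gripper value outside its range is refused whole. "fingers" is the finger opening in mm, from 0 to 85.4, set as the call begins (left out, the last holds). The fingers move at their own pace and stop on an object; "grip_force" is the grip in N (left out, the last holds). Time passes only in rows, so rows that do not move let the fingers close, or fill a call up. It gives the time, the measured TCP pose, the force, the opening and the grip force at its end, in the units of the state.
- sense(): the state, without advancing time (a new reading comes with each control period).
- eyes.snapshot(name): name is "scene" or "top" or "wrist"; returns (picture, depth): 420x560x3 uint8, red, green, blue; 420x560 float32, mm along the optical axis (not along the pixel's ray), 0 where there is no reading.
- eyes.get_calibration(name): a dict with "intrinsics" (3x3 intrinsics, pixels), "R" (3x3) and "t" (3): a world point X has camera coordinates R X + t; the wrist camera has in their place "mount" (4x4, takes a point from camera to tool coordinates, whose origin is the TCP and whose axes are the flange's). Camera axes: x right, y down, z forward; pixel columns grow to the right and rows downward; lengths in mm; the calibration is good to about 2 mm. A picture is of the moment at which its call begins: read the wrist's pose just before it. get_calibration takes no time and is no camera call.
- job.hand_in(): hands the job in; it is judged then, once.
Trained networks look in the newest picture that a camera, given by its name, has taken for a name from the list of things; names that differ only in an ending like _2 or _b are one class to them, and where a whole thing is asked for, a point or a joint stands for the part that bears it (a point fixed in the world has none). Each returns a list of dicts, best first, with "confidence" (0 to 1); they miss things now and then, are a little off and sometimes report something else, mostly with a low value. They report only what shows in the picture. A call takes as long as a camera call. They do not tell look-alikes from the thing itself.
- models.boxes_of(name, camera): "xyz" ([x, y, z] in mm, in world coordinates, good to about 4 mm: the middle of the surface that is visible of it).
- models.cut_out(name, camera): "pixels" (420x560 bool, what is visible of it).
- models.place_of(name, camera): "xyz" ([x, y, z] in mm, in world coordinates, good to about 4 mm: a listed point, or the origin of a listed thing).
The state is a dict: "time": time; "joint_pos": joint angles; "qd": joint speeds; "joint_efforts": joint torques, N m; "tool_pos": TCP position; "tcp_rot": TCP orientation; "ft_force": force on the tool from outside, world axes, zero at the start; "wrist_torque": the same for the moment, N m; "finger_gap": finger opening in mm; "grip_force": force on a finger pad.
Only numpy, scipy, OpenCV 4.12 (cv2) and the standard library are available. Lean on these libraries where they do the work, as an engineer would, in place of code of your own. Each camera call takes 0.05 s, during which the arm holds its last target. There are 200 camera calls.

## Working session

There is one attempt and no reset: what is moved stays moved. The work goes in short steps, Python scripts to look and compute and a tool call to move; the robot and the scene stay as the last step left them, time stands still between calls to the robot, and variables do not carry over. Pictures are saved under pics/ and viewed, at most 10 in all, crops included, and the job is handed in when it is done.

Besides the shell and the picture viewer there is one more tool, called after "Emit:" in YAML: its name, and indented under it one key for each argument. apply_moves: Moves the arm, as the interface text tells. Its arguments: {"type":"object","properties":{"rows":{"type":"array"},"fingers":{"type":"number"},"grip_force":{"type":"number"}},"required":["rows"]}

```bash
mkdir -p pics; cat > h.py <<'E'
import numpy as np, cv2
from scipy.spatial.transform import Rotation as Ro
from bench import sense, eyes, job, models
def cloud(name, depth, st=None):
    c=eyes.get_calibration(name); K=np.array(c["intrinsics"])
    v,u=np.mgrid[:420,:560]
    P=np.stack([(u-K[0,2])/K[0,0]*depth,(v-K[1,2])/K[1,1]*depth,depth],-1)
    if "mount" in c:
        M=np.array(c["mount"]); P=P@M[:3,:3].T+M[:3,3]
        R=Ro.from_euler('xyz',st["tcp_rot"],degrees=True).as_matrix(); return P@R.T+np.array(st["tool_pos"])
    return (P-np.array(c["t"]))@np.array(c["R"])
def pix(name,X):
    c=eyes.get_calibration(name); q=np.array(c["intrinsics"])@(np.array(c["R"])@X+np.array(c["t"])); return (q[:2]/q[2]).round()
def save(n,im): cv2.imwrite(f"pics/{n}.png",im[...,::-1])
E
python3 - <<'E'
from h import *
s=sense(); print(s)
for c in("scene","top"):
    p,d=eyes.snapshot(c); save(c+"0",p); np.savez(c+"0",p=p,d=d)
    for n in ["basket","basket_bar","basket_grip","stand","hook_seat","hook_tip","bath","lid_bar","lid_hinge","tip_box","timer","dropper_bottle","pen_blue"]:
        print(c,n,[(np.round(r["xyz"]).astype(int).tolist(),round(r["confidence"],2),pix(c,np.array(r["xyz"])).tolist()) for r in models.place_of(n,c)][:4])
E
```

```text
{'time': 0.0, 'joint_pos': array([-7.78892701e+01,  7.51260505e+00,  8.53292172e+01,  1.94317314e-03,
        8.72617283e+01, -4.89247005e+00]), 'qd': array([ 0.07146452, -0.01430419,  0.00621818, -0.00905836,  0.00527747,
       -0.05273352]), 'joint_efforts': array([-1.82345084e-03, -5.69400537e+01, -5.00556993e+01, -4.48512310e-04,
        1.46819896e-02,  1.19047615e-05]), 'tool_pos': array([ 175.37951717, -573.22664006,  230.27112197]), 'tcp_rot': array([-1.79896992e+02, -1.07651152e-02,  1.70030956e+01]), 'ft_force': array([-0.2398661 , -0.05756948,  0.71800567]), 'wrist_torque': array([-0.00542327,  0.06826149, -0.0251205 ]), 'grip_force': 0.0, 'finger_gap': 85.67110094742506}
scene basket [([421, -112, -2], 0.89, [329.0, 254.0]), ([365, 17, -1], 0.81, [324.0, 288.0]), ([602, -351, 2], 0.72, [318.0, 199.0])]
scene basket_bar [([366, 12, 118], 0.93, [328.0, 252.0]), ([603, -349, 120], 0.83, [319.0, 169.0]), ([421, -113, 124], 0.58, [333.0, 219.0])]
scene basket_grip [([425, -112, 154], 0.84, [333.0, 209.0]), ([364, 23, 153], 0.72, [328.0, 243.0]), ([602, -352, 156], 0.57, [321.
[... 1145 characters left out ...]
top stand [([641, -191, 0], 0.88, [352.0, 181.0])]
top hook_seat [([646, -190, 188], 0.8, [362.0, 164.0])]
top hook_tip [([619, -197, 210], 0.59, [367.0, 174.0]), ([428, 284, -4], 0.39, [180.0, 261.0])]
top bath [([656, 109, 2], 0.71, [244.0, 178.0])]
top lid_bar [([546, 92, 107], 0.57, [246.0, 213.0])]
top lid_hinge [([743, 126, 103], 0.84, [233.0, 137.0])]
top tip_box [([425, 284, -2], 0.56, [180.0, 262.0]), ([423, -110, -3], 0.15, [324.0, 261.0])]
top timer [([431, -285, 0], 0.66, [389.0, 257.0])]
top dropper_bottle [([722, -62, 1], 0.65, [305.0, 153.0]), ([417, -114, 122], 0.25, [330.0, 263.0]), ([433, 151, -4], 0.24, [229.0, 258.0])]
top pen_blue [([433, 152, -5], 0.76, [228.0, 258.0])]
```

Three basket-class objects; check them enlarged.

```bash
python3 - <<'E'
from h import *
p=np.load("scene0.npz")["p"]
save("scene0c",cv2.resize(p[140:340,170:400],None,fx=3,fy=3,interpolation=cv2.INTER_CUBIC)[:600])
p=np.load("top0.npz")["p"]
save("top0c",cv2.resize(p[100:330,150:450],None,fx=2.6,fy=2.6,interpolation=cv2.INTER_CUBIC)[:600])
E
```

```text
(no output)
```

View pics/scene0c.png

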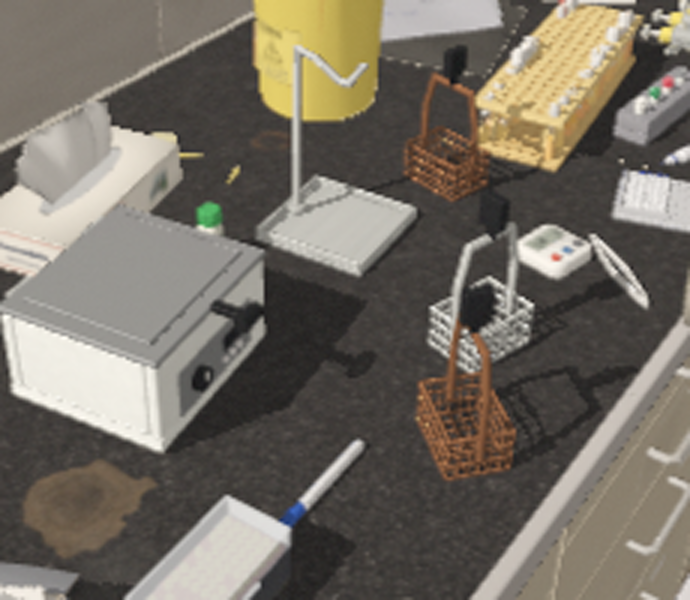

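View pics/top0c.png

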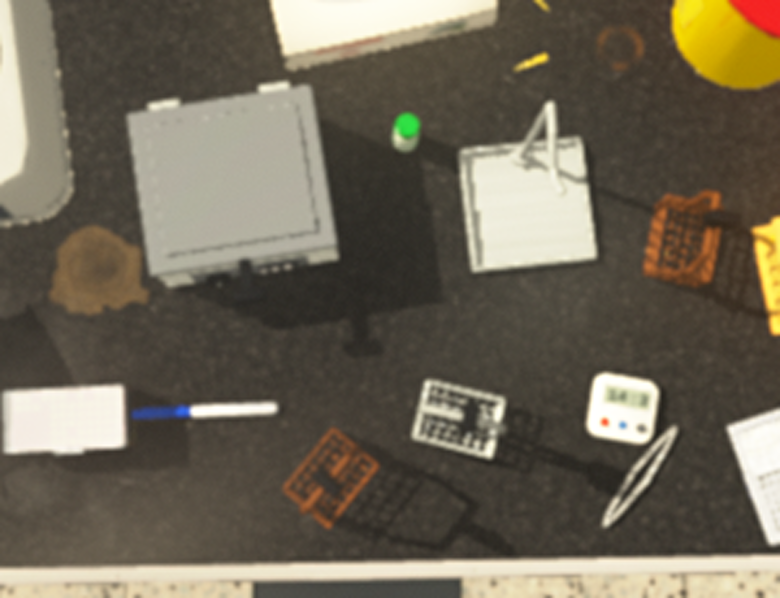

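Basket candidates (scene px): silver (329,254), brown (324,288), brown (318,199). The steel basket that fits is the silver one at world (422,-111); the crop shows the other two are brown look-alikes. Next I need the yaws.

```bash
python3 - <<'E'
from h import *
for c in("top","scene"):
    z=np.load(c+"0.npz"); W=cloud(c,z["d"]); p=z["p"].astype(int); ok=z["d"]>0
    def sel(cx,cy,r,z0,z1): return ok&(np.hypot(W[...,0]-cx,W[...,1]-cy)<r)&(W[...,2]>z0)&(W[...,2]<z1)
    def rect(n,m):
        if m.sum()<5: print(c,n,"few",m.sum()); return
        print(c,n,m.sum(),np.round(W[m].mean(0)),[np.round(a,1) for a in cv2.minAreaRect(W[m][:,:2].astype(np.float32))])
    rect("basketrim",sel(422,-111,62,34,52))
    rect("basketall",sel(422,-111,70,8,52))
    rect("handle",sel(422,-111,60,90,131))
    rect("plate",sel(422,-111,60,138,180))
    rect("tray",sel(645,-194,95,6,22))
    rect("hook",sel(645,-194,95,150,225))
    rect("lid",sel(660,110,140,94,125))
    m=sel(645,-194,95,150,225); print(np.round(W[m][np.argsort(W[m][:,0])][::4]).astype(int).tolist())
E
```

```text
top basketrim 147 [ 422. -111.   45.] [array([ 422.8, -111. ]), array([82.4, 60.4]), np.float64(75.1)]
top basketall 174 [ 423. -114.   41.] [array([ 422.8, -111. ]), array([82.4, 60.4]), np.float64(75.1)]
top handle 78 [ 424. -107.  123.] [array([ 422.8, -110.8]), array([77.1,  7.5]), np.float64(75.3)]
top plate 71 [ 423. -111.  167.] [array([ 422.5, -111.6]), array([11.9, 27.7]), np.float64(74.4)]
top tray 588 [ 648. -190.   10.] [array([ 650. , -188.7]), array([152.3, 136.1]), np.float64(5.0)]
top hook 146 [ 665. -190.  195.] [array([ 660.4, -190.6]), array([84.1,  8.5]), np.float64(4.9)]
top lid 4759 [655. 109. 111.] [array([641.2, 107.6]), array([213., 184.]), np.float64(8.2)]
[[618, -194, 210], [621, -197, 209], [623, -192, 209], [627, -194, 203], [630, -192, 201], [634, -196, 192], [638, -192, 186], [640, -190, 185], [643, -195, 183], [647, -189, 179], [648, -191, 183], [650, -195, 184], [653, -188, 184], [654, -188, 187], [656, -192, 189], [659, -195, 187], [660, -192, 193], [663, -190, 190], [665, -190, 192], [667, -194, 194], [670, -187, 194], [671, -189, 197], [674, -190, 
[... 840 characters left out ...]
2, 11.4]), np.float64(5.0)]
scene lid 2953 [644. 120. 110.] [array([639.1, 106. ]), array([213.1, 188.1]), np.float64(8.7)]
[[617, -197, 205], [620, -195, 208], [622, -193, 205], [627, -195, 202], [629, -194, 192], [632, -193, 181], [637, -190, 181], [641, -190, 180], [649, -196, 185], [651, -189, 191], [655, -194, 191], [659, -194, 190], [662, -188, 191], [665, -193, 195], [670, -193, 200], [671, -190, 201], [677, -188, 200], [682, -190, 201], [686, -185, 202], [691, -187, 165], [693, -183, 163], [693, -189, 209], [694, -185, 176], [694, -191, 152], [694, -191, 155], [695, -186, 150], [695, -187, 167], [696, -188, 198], [697, -184, 192], [698, -185, 205], [698, -186, 174], [699, -186, 170]]
```

```bash
cat >> h.py <<'E'
def plan(xyz,yaw,n,pitch=0):
    s=sense(); R0=Ro.from_euler('xyz',s["tcp_rot"],degrees=True); R1=Ro.from_euler('xyz',[180,pitch,yaw],degrees=True)
    t=(R0.inv()*R1).as_rotvec()/n; d=(np.array(xyz)-s["tool_pos"])/n; R=R0
    for k in range(n):
        print(np.r_[R.inv().apply(d).round(1),t.round(3)].tolist()); R=R*Ro.from_rotvec(t)
E
python3 -c "
from h import *
plan([421.5,-111.5,240],-15,15)"
```

```text
[24.7, -24.7, -0.6, -0.0, -0.0, 0.037]
[23.8, -25.6, -0.6, -0.0, -0.0, 0.037]
[22.8, -26.4, -0.6, -0.0, -0.0, 0.037]
[21.8, -27.3, -0.6, -0.0, -0.0, 0.037]
[20.8, -28.1, -0.6, -0.0, -0.0, 0.037]
[19.7, -28.8, -0.6, -0.0, -0.0, 0.037]
[18.6, -29.5, -0.6, -0.0, -0.0, 0.037]
[17.5, -30.2, -0.6, -0.0, -0.0, 0.037]
[16.4, -30.8, -0.6, -0.0, -0.0, 0.037]
[15.2, -31.4, -0.6, -0.0, -0.0, 0.037]
[14.0, -32.0, -0.6, -0.0, -0.0, 0.037]
[12.8, -32.5, -0.6, -0.0, -0.0, 0.037]
[11.6, -32.9, -0.6, -0.0, -0.0, 0.037]
[10.4, -33.3, -0.6, -0.0, -0.0, 0.037]
[9.1, -33.7, -0.6, -0.0, -0.0, 0.037]
```

Emit:
apply_moves:
  rows:
    - [24.7,-24.7,-0.6,0,0,0.037]
    - [23.8,-25.6,-0.6,0,0,0.037]
    - [22.8,-26.4,-0.6,0,0,0.037]
    - [21.8,-27.3,-0.6,0,0,0.037]
    - [20.8,-28.1,-0.6,0,0,0.037]
  fingers: 60
  grip_force: 40

```text
time: 2.02
tool_pos: [258.0, -418.6, 234.4]
tcp_rot: [180.0, -0.0, 6.3]
ft_force: [0.7, -0.3, 0.7]
finger_gap: 60.1
grip_force: 0.0
```

Emit:
apply_moves:
  rows:
    - [19.7,-28.8,-0.6,0,0,0.037]
    - [18.6,-29.5,-0.6,0,0,0.037]
    - [17.5,-30.2,-0.6,0,0,0.037]
    - [16.4,-30.8,-0.6,0,0,0.037]
    - [15.2,-31.4,-0.6,0,0,0.037]

```text
time: 2.65
tool_pos: [339.7, -264.5, 237.5]
tcp_rot: [180.0, -0.0, -4.3]
ft_force: [0.6, -0.8, 0.1]
finger_gap: 60.2
grip_force: 0.0
```

Emit:
apply_moves:
  rows:
    - [14,-32,-0.6,0,0,0.037]
    - [12.8,-32.5,-0.6,0,0,0.037]
    - [11.6,-32.9,-0.6,0,0,0.037]
    - [10.4,-33.3,-0.6,0,0,0.037]
    - [9.1,-33.7,-0.6,0,0,0.037]

```text
time: 3.28
tool_pos: [421.3, -110.0, 240.5]
tcp_rot: [180.0, -0.0, -14.9]
ft_force: [0.6, 0.3, -0.5]
finger_gap: 60.2
grip_force: 0.0
```

Emit:
apply_moves:
  rows:
    - [0,0,0,0,0,0]
    - [0,0,0,0,0,0]
    - [0,0,0,0,0,0]
    - [0,0,0,0,0,0]
    - [0,0,0,0,0,0]

```text
time: 3.9
tool_pos: [420.6, -111.5, 240.3]
tcp_rot: [-180.0, 0.0, -14.8]
ft_force: [-0.6, -0.2, -0.3]
finger_gap: 60.1
grip_force: 0.0
```

```bash
python3 - <<'E'
from h import *
s=sense(); print(s["tool_pos"],s["tcp_rot"],s["finger_gap"],s["joint_pos"].round())
p,d=eyes.snapshot("wrist"); save("w1",p)
W=cloud("wrist",d,s)
m=(d>0)&(np.hypot(W[...,0]-422,W[...,1]+111)<45)&(W[...,2]>140)&(W[...,2]<185)&(p.max(-1)<90)
print(m.sum(),W[m].mean(0),cv2.minAreaRect(W[m][:,:2].astype(np.float32)) if m.sum()>5 else 0)
plan([421.5,-111.5,135],-15,5)
E
```

```text
[ 420.58569033 -111.53904177  240.27846368] [-1.79999929e+02  2.47119532e-03 -1.48435805e+01] 60.12511384912622 [-22. -19. 109.  -0.  90.  83.]
942 [ 424.42193237 -112.60365101  166.82719475] ((421.4856262207031, -111.93731689453125), (11.656620025634766, 27.943265914916992), 74.81322479248047)
[0.2, -0.0, 21.1, 0.0, -0.0, 0.001]
[0.2, -0.0, 21.1, 0.0, -0.0, 0.001]
[0.2, -0.0, 21.1, 0.0, -0.0, 0.001]
[0.2, -0.0, 21.1, 0.0, -0.0, 0.001]
[0.2, -0.0, 21.1, 0.0, -0.0, 0.001]
```

View pics/w1.png

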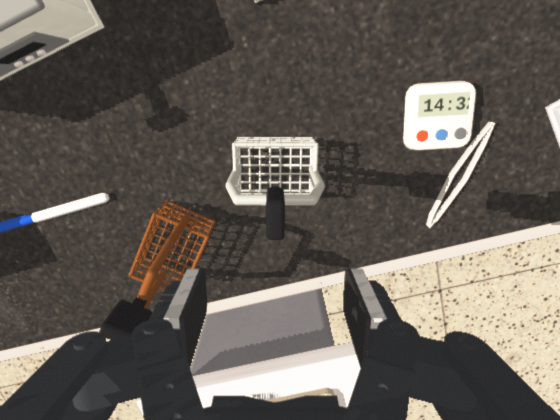

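The wrist view shows the silver basket centred at (275,175), with its plate at (276,212) lined up between the fingers. The brown one is well left at (170,250), so I'll descend and grip.

Emit:
apply_moves:
  rows:
    - [0.4,0,21,0,0,0]
    - [0.4,0,21,0,0,0]
    - [0,0,21,0,0,0]
    - [0,0,21,0,0,0]
    - [0,0,21,0,0,0]

```text
time: 4.58
tool_pos: [421.5, -111.4, 134.7]
tcp_rot: [180.0, -0.0, -14.8]
ft_force: [-0.2, 0.5, 0.4]
finger_gap: 60.0
grip_force: 0.0
```

Emit:
apply_moves:
  rows:
    - [0,0,0,0,0,0]
    - [0,0,0,0,0,0]
    - [0,0,0,0,0,0]
    - [0,0,0,0,0,0]
    - [0,0,0,0,0,0]
  fingers: 0
  grip_force: 50

```text
time: 5.2
tool_pos: [422.4, -111.8, 136.6]
tcp_rot: [180.0, -0.1, -14.8]
ft_force: [-0.4, -1.3, 6.1]
finger_gap: 11.2
grip_force: 50.1
```

Emit:
apply_moves:
  rows:
    - [0,0,0,0,0,0]
    - [0,0,0,0,0,0]
    - [0,0,0,0,0,0]
    - [0,0,0,0,0,0]
    - [0,0,-10,0,0,0]

```text
time: 5.82
tool_pos: [420.8, -111.0, 144.9]
tcp_rot: [-180.0, 0.1, -14.8]
ft_force: [-0.9, 0.7, -1.2]
finger_gap: 11.3
grip_force: 48.8
```

Emit:
apply_moves:
  rows:
    - [0,0,-20,0,0,0]
    - [0,0,-25,0,0,0]
    - [0,0,-25,0,0,0]
    - [0,0,-25,0,0,0]
    - [0,0,-5,0,0,0]

```text
time: 6.45
tool_pos: [422.3, -111.5, 247.3]
tcp_rot: [180.0, -0.2, -14.8]
ft_force: [0.5, 0.5, -2.1]
finger_gap: 11.4
grip_force: 48.9
```

```bash
python3 - <<'E'
from h import *
s=sense(); print(s["tool_pos"],s["tcp_rot"],s["finger_gap"],s["grip_force"],s["ft_force"])
plan([583,-198,245],5,10)
E
```

```text
[ 422.32253977 -111.53945498  247.27468447] [ 1.79986821e+02 -1.71522266e-01 -1.47885209e+01] 11.354238018153785 48.91797959804535 [ 0.509194    0.54342144 -2.12296686]
[17.7, 4.3, 0.3, 0.0, -0.0, -0.035]
[17.6, 4.9, 0.3, 0.0, -0.0, -0.035]
[17.4, 5.5, 0.3, 0.0, -0.0, -0.035]
[17.2, 6.1, 0.3, 0.0, -0.0, -0.035]
[17.0, 6.7, 0.3, 0.0, -0.0, -0.035]
[16.7, 7.2, 0.3, 0.0, -0.0, -0.035]
[16.5, 7.8, 0.2, 0.0, -0.0, -0.035]
[16.2, 8.4, 0.2, 0.0, -0.0, -0.035]
[15.9, 8.9, 0.2, 0.0, -0.0, -0.035]
[15.6, 9.5, 0.2, 0.0, -0.0, -0.035]
```

Emit:
apply_moves:
  rows:
    - [17.7,4.3,0,0,0,-0.035]
    - [17.6,4.9,0,0,0,-0.035]
    - [17.4,5.5,0,0,0,-0.035]
    - [17.2,6.1,0,0,0,-0.035]
    - [17,6.7,0,0,0,-0.035]

```text
time: 7.08
tool_pos: [501.7, -154.6, 243.8]
tcp_rot: [-180.0, 0.1, -4.7]
ft_force: [-0.2, 0.5, -1.5]
finger_gap: 11.3
grip_force: 48.9
```

Emit:
apply_moves:
  rows:
    - [16.7,7.2,0,0,0,-0.035]
    - [16.5,7.8,0,0,0,-0.035]
    - [16.2,8.4,0,0,0,-0.035]
    - [15.9,8.9,0,0,0,-0.035]
    - [15.6,9.5,0,0,0,-0.035]

```text
time: 7.7
tool_pos: [582.2, -197.5, 243.6]
tcp_rot: [-179.9, 0.1, 5.3]
ft_force: [-0.7, 0.2, -1.6]
finger_gap: 11.2
grip_force: 48.9
```

Emit:
apply_moves:
  rows:
    - [0,0,0,0,0,0]
    - [0,0,0,0,0,0]
    - [0,0,0,0,0,0]
    - [0,0,0,0,0,0]
    - [0,0,0,0,0,0]

```text
time: 8.32
tool_pos: [582.2, -197.4, 245.5]
tcp_rot: [180.0, -0.0, 5.3]
ft_force: [0.7, 1.2, -2.0]
finger_gap: 11.5
grip_force: 48.9
```

```bash
python3 - <<'E'
from h import *
s=sense(); print(s["tool_pos"],s["tcp_rot"],s["finger_gap"],s["grip_force"])
for c in("scene","top"):
    p,d=eyes.snapshot(c); save(c+"2",p)
    for n in("basket_bar","basket_grip","hook_seat","hook_tip"):
        print(c,n,[(np.round(r["xyz"]).astype(int).tolist(),round(r["confidence"],2)) for r in models.place_of(n,c)][:4])
    if c=="scene": save("s2c",cv2.resize(p[90:290,220:420],None,fx=3,fy=3,interpolation=cv2.INTER_CUBIC))
plan([643,-193,245],5,5)
E
```

```text
[ 582.18828232 -197.44126315  245.51404784] [ 1.79992155e+02 -1.61310687e-02  5.25686144e+00] 11.492980424395567 48.85379612445831
scene basket_bar [([604, -350, 120], 0.92), ([363, 14, 122], 0.58)]
scene basket_grip [([586, -194, 262], 0.96), ([606, -356, 150], 0.94), ([545, 94, 106], 0.66), ([367, 23, 150], 0.62)]
scene hook_seat []
scene hook_tip [([623, -193, 209], 0.94), ([646, -191, 0], 0.66), ([429, -286, -3], 0.24)]
top basket_bar [([603, -351, 118], 0.91), ([367, 24, 120], 0.76), ([578, -203, 231], 0.48)]
top basket_grip [([603, -350, 156], 0.97), ([364, 18, 152], 0.69), ([424, 284, 0], 0.67), ([582, -196, 262], 0.49)]
top hook_seat [([645, -192, 191], 0.67)]
top hook_tip [([617, -194, 209], 0.62), ([583, -196, 104], 0.28)]
[12.2, 0.2, 0.1, -0.0, 0.0, 0.001]
[12.2, 0.2, 0.1, -0.0, 0.0, 0.001]
[12.2, 0.2, 0.1, -0.0, 0.0, 0.001]
[12.2, 0.2, 0.1, -0.0, 0.0, 0.001]
[12.2, 0.2, 0.1, -0.0, 0.0, 0.001]
```

View pics/s2c.png

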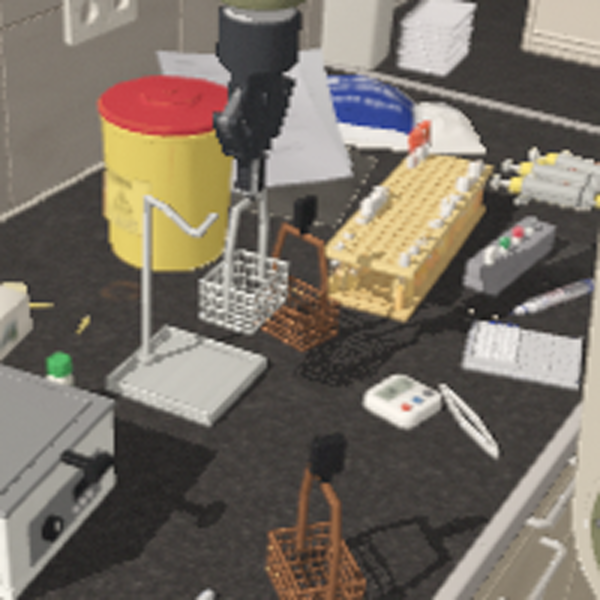

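The crop shows the silver basket held upright at (243,290), its handle bar just short of and above the hook tip at (213,218). Moving over the tip, then down.

Emit:
apply_moves:
  rows:
    - [12.2,0.2,0,0,0,0]
    - [12.2,0.2,0,0,0,0]
    - [12.2,0.2,0,0,0,0]
    - [12.2,0.2,0,0,0,0]
    - [12.2,0.2,0,0,0,0]

```text
time: 9.45
tool_pos: [644.1, -192.8, 245.1]
tcp_rot: [-180.0, 0.0, 5.3]
ft_force: [0.6, -0.1, -1.6]
finger_gap: 11.6
grip_force: 48.9
```

Emit:
apply_moves:
  rows:
    - [0,0,6,0,0,0]
    - [0,0,8,0,0,0]
    - [0,0,8,0,0,0]
    - [0,0,8,0,0,0]
    - [0,0,6,0,0,0]

```text
time: 10.07
tool_pos: [642.7, -192.9, 208.5]
tcp_rot: [-180.0, 0.0, 5.3]
ft_force: [0.3, -0.7, -1.7]
finger_gap: 11.2
grip_force: 48.9
```

Emit:
apply_moves:
  rows:
    - [0,0,3,0,0,0]
    - [0,0,2,0,0,0]
    - [0,0,2,0,0,0]
    - [0,0,2,0,0,0]
    - [0,0,0,0,0,0]

```text
time: 10.7
tool_pos: [643.3, -193.0, 200.7]
tcp_rot: [180.0, -0.0, 5.3]
ft_force: [-0.2, -0.4, -0.0]
finger_gap: 11.4
grip_force: 49.3
```

```bash
python3 - <<'E'
from h import *
s=sense(); print(s["tool_pos"],s["tcp_rot"],s["finger_gap"],s["ft_force"])
for c in("scene","top"):
    p,d=eyes.snapshot(c)
    for n in("basket_bar","basket_grip","hook_seat"):
        print(c,n,[(np.round(r["xyz"]).astype(int).tolist(),round(r["confidence"],2)) for r in models.place_of(n,c)][:4])
    if c=="scene": save("s3c",cv2.resize(p[110:230,230:350],None,fx=5,fy=5,interpolation=cv2.INTER_CUBIC))
E
```

```text
[ 643.30485604 -193.01188924  200.72978377] [ 1.79983321e+02 -3.23238312e-02  5.26156097e+00] 11.422281364260675 [-0.24177402 -0.37023944 -0.03773718]
scene basket_bar [([641, -192, 189], 0.73), ([363, 16, 120], 0.63)]
scene basket_grip [([605, -350, 155], 0.94), ([364, 25, 151], 0.82), ([646, -197, 218], 0.81), ([721, -65, -1], 0.41)]
scene hook_seat [([643, -198, 183], 0.88)]
top basket_bar [([368, 22, 124], 0.79), ([639, -199, 184], 0.69)]
top basket_grip [([643, -192, 220], 0.63), ([367, 18, 153], 0.63)]
top hook_seat [([643, -193, 187], 0.8)]
```

View pics/s3c.png

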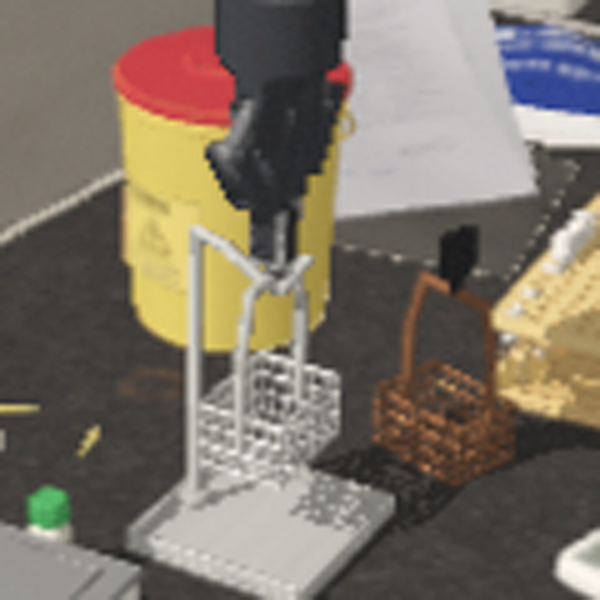

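The bar sits in the hook seat at (275,285), and the wrist load has dropped from -1.7 N to 0. Releasing.

Emit:
apply_moves:
  rows:
    - [0,0,0.5,0,0,0]
    - [0,0,0,0,0,0]
    - [0,0,0,0,0,0]
    - [0,0,0,0,0,0]
    - [0,0,0,0,0,0]
  fingers: 50

```text
time: 11.72
tool_pos: [643.1, -192.9, 199.8]
tcp_rot: [-180.0, 0.0, 5.3]
ft_force: [-0.1, -0.1, -0.9]
finger_gap: 49.8
grip_force: 0.0
```

Emit:
apply_moves:
  rows:
    - [0,0,-5,0,0,0]
    - [0,0,-10,0,0,0]
    - [0,0,-15,0,0,0]
    - [0,0,-20,0,0,0]
    - [0,0,-25,0,0,0]

```text
time: 12.35
tool_pos: [643.2, -193.0, 276.6]
tcp_rot: [180.0, -0.0, 5.3]
ft_force: [1.0, -0.7, 0.5]
finger_gap: 49.8
grip_force: 0.0
```

Emit:
apply_moves:
  rows:
    - [0,0,-25,0,0,0]
    - [0,0,0,0,0,0]
    - [0,0,0,0,0,0]
    - [0,0,0,0,0,0]
    - [0,0,0,0,0,0]

```text
time: 12.98
tool_pos: [642.7, -192.8, 298.5]
tcp_rot: [-180.0, 0.1, 5.3]
ft_force: [-0.3, 0.2, -0.3]
finger_gap: 49.9
grip_force: 0.0
```

```bash
python3 - <<'E'
from h import *
s=sense(); print(s["tool_pos"],s["tcp_rot"],s["finger_gap"],s["ft_force"])
for c in("scene","top"):
    p,d=eyes.snapshot(c)
    for n in("basket_bar","basket_grip","basket","lid_bar","lid_hinge"):
        print(c,n,[(np.round(r["xyz"]).astype(int).tolist(),round(r["confidence"],2)) for r in models.place_of(n,c)][:4])
    if c=="top": 
        W=cloud(c,d)
        m=(d>0)&(np.hypot(W[...,0]-545,W[...,1]-92)<40)&(W[...,2]>90)&(W[...,2]<130)&(p.max(-1)<70)
        print("bar",m.sum(),W[m].mean(0),cv2.minAreaRect(W[m][:,:2].astype(np.float32)))
plan([500,92,220],8.5,10)
E
```

```text
[ 642.70815219 -192.76246036  298.53011875] [-1.79950011e+02  9.99288106e-02  5.26234118e+00] 49.89520034653746 [-0.2611308   0.24440274 -0.25570057]
scene basket_bar [([603, -350, 123], 0.95), ([642, -195, 187], 0.94), ([363, 13, 120], 0.87)]
scene basket_grip [([364, 23, 152], 0.75), ([645, -195, 217], 0.73), ([602, -352, 155], 0.67)]
scene basket [([365, 18, 2], 0.89), ([644, -192, 62], 0.6), ([599, -350, 0], 0.59), ([646, -194, 217], 0.43)]
scene lid_bar [([548, 92, 108], 0.7)]
scene lid_hinge [([740, 120, 103], 0.56)]
top basket_bar [([637, -196, 184], 0.93), ([366, 21, 125], 0.91), ([602, -352, 119], 0.78), ([646, -192, 60], 0.54)]
top basket_grip [([363, 20, 154], 0.97), ([645, -192, 215], 0.89), ([604, -352, 156], 0.62), ([618, -198, 211], 0.53)]
top basket [([366, 18, -2], 0.88), ([646, -192, 62], 0.79), ([602, -352, -1], 0.58)]
top lid_bar [([545, 90, 106], 0.85), ([639, -197, 187], 0.31)]
top lid_hinge [([744, 120, 102], 0.67), ([724, -62, 1], 0.26)]
bar 128 [551.68896645  93.97123837 110.05813637] ((556.5509643554688, 94.6422119140625), (41.988365173339844, 29.486061096191406), 6.827361106872559)
[-11.6, -29.7, 8.0, 0.0, -0.0, -0.006]
[-11.5, -29.8, 8.0, 0.0, -0.0, -0.006]
[-11.3, -29.8, 8.0, 0.0, -0.0, -0.006]
[-11.1, -29.9, 8.0, 0.0, -0.0, -0.006]
[-11.0, -29.9, 8.0, 0.0, -0.0, -0.006]
[-10.8, -30.0, 8.0, 0.0, -0.0, -0.006]
[-10.6, -30.1, 8.0, 0.0, -0.0, -0.006]
[-10.5, -30.1, 8.0, 0.0, -0.0, -0.006]
[-10.3, -30.2, 8.0, 0.0, -0.0, -0.006]
[-10.1, -30.2, 8.0, 0.0, -0.0, -0.006]
```

Basket hangs upright at the seat (bar within ~5 mm, bottom ~62 mm up). On to the lid handle.

Emit:
apply_moves:
  rows:
    - [-7.2,-29.2,7,0,0,-0.006]
    - [-7.1,-29.2,7,0,0,-0.006]
    - [-7,-29.2,7,0,0,-0.006]
    - [-6.9,-29.3,7,0,0,-0.006]
    - [-6.8,-29.3,7,0,0,-0.006]
  fingers: 60

```text
time: 14.2
tool_pos: [592.8, -50.3, 264.7]
tcp_rot: [180.0, -0.0, 7.0]
ft_force: [-0.0, 0.7, -0.4]
finger_gap: 59.7
grip_force: 0.0
```

Emit:
apply_moves:
  rows:
    - [-6.6,-29.3,7,0,0,-0.006]
    - [-6.4,-29.3,7,0,0,-0.006]
    - [-6.2,-29.4,7,0,0,-0.006]
    - [-6,-29.4,7,0,0,-0.006]
    - [-6,-29.4,7,0,0,-0.006]

```text
time: 14.82
tool_pos: [542.3, 91.1, 229.8]
tcp_rot: [-180.0, -0.0, 8.7]
ft_force: [-0.1, -0.4, -0.1]
finger_gap: 59.9
grip_force: 0.0
```

Emit:
apply_moves:
  rows:
    - [0,0,0,0,0,0]
    - [0,0,0,0,0,0]
    - [0,0,0,0,0,0]
    - [0,0,0,0,0,0]
    - [0,0,0,0,0,0]

```text
time: 15.45
tool_pos: [542.8, 89.7, 229.9]
tcp_rot: [180.0, -0.0, 8.7]
ft_force: [-0.1, 0.1, 0.5]
finger_gap: 60.2
grip_force: 0.0
```

```bash
python3 - <<'E'
from h import *
s=sense(); print(s["tool_pos"],s["tcp_rot"],s["finger_gap"],s["ft_force"])
p,d=eyes.snapshot("wrist"); save("w4",p)
print([(np.round(r["xyz"]).astype(int).tolist(),round(r["confidence"],2)) for r in models.place_of("lid_bar","wrist")])
W=cloud("wrist",d,s)
m=(d>0)&(np.hypot(W[...,0]-545,W[...,1]-92)<32)&(W[...,2]>92)&(W[...,2]<125)&(p.max(-1)<70)
print("bar",m.sum(),W[m].mean(0),W[m][:,2].max(),cv2.minAreaRect(W[m][:,:2].astype(np.float32)))
plan([544.5,92,88],8.5,10)
E
```

```text
[542.83443149  89.70733657 229.85893608] [ 1.79999304e+02 -4.55847999e-03  8.65371888e+00] 60.198034700209725 [-0.10764305  0.07224251  0.5270999 ]
[([540, 96, 105], 0.94)]
bar 1315 [551.7928512   95.00224523 110.11602596] 114.76367659487386 ((555.8983154296875, 95.74931335449219), (41.230403900146484, 29.833208084106445), 8.791210174560547)
[0.2, -0.2, 14.2, 0.0, 0.0, 0.0]
[0.2, -0.2, 14.2, 0.0, 0.0, 0.0]
[0.2, -0.2, 14.2, 0.0, 0.0, 0.0]
[0.2, -0.2, 14.2, 0.0, 0.0, 0.0]
[0.2, -0.2, 14.2, 0.0, 0.0, 0.0]
[0.2, -0.2, 14.2, 0.0, 0.0, 0.0]
[0.2, -0.2, 14.2, 0.0, 0.0, 0.0]
[0.2, -0.2, 14.2, 0.0, 0.0, 0.0]
[0.2, -0.2, 14.2, 0.0, 0.0, 0.0]
[0.2, -0.2, 14.2, 0.0, 0.0, 0.0]
```

View pics/w4.png

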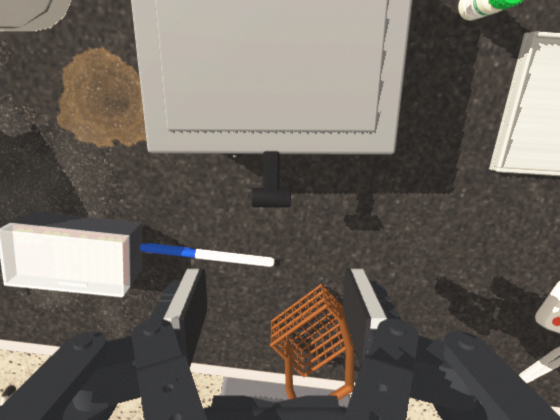

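Wrist view: handle bar at (271,197) with its neck behind it, centred between the fingers and free of clutter. Descending.

Emit:
apply_moves:
  rows:
    - [0.6,-2.1,16,0,0,0]
    - [0.6,-2.1,16,0,0,0]
    - [0,0,16,0,0,0]
    - [0,0,16,0,0,0]
    - [0,0,16,0,0,0]

```text
time: 16.18
tool_pos: [543.0, 94.5, 148.4]
tcp_rot: [-180.0, 0.0, 8.7]
ft_force: [0.5, -0.7, 0.6]
finger_gap: 60.0
grip_force: 0.0
```

Emit:
apply_moves:
  rows:
    - [0,0,16,0,0,0]
    - [0,0,16,0,0,0]
    - [0,0,16,0,0,0]
    - [0,0,16,0,0,0]
    - [0,0,0,0,0,0]

```text
time: 16.8
tool_pos: [541.9, 94.4, 83.8]
tcp_rot: [-180.0, 0.2, 8.7]
ft_force: [0.3, 0.1, 0.8]
finger_gap: 60.0
grip_force: 0.0
```

Emit:
apply_moves:
  rows:
    - [0,0,0,0,0,0]
    - [0,0,0,0,0,0]
    - [0,0,0,0,0,0]
    - [0,0,0,0,0,0]
    - [0,0,0,0,0,0]
  fingers: 0
  grip_force: 40

```text
time: 17.42
tool_pos: [544.1, 92.9, 86.9]
tcp_rot: [179.9, -0.1, 8.7]
ft_force: [0.4, -8.7, 0.4]
finger_gap: 29.1
grip_force: 43.3
```

```bash
python3 - <<'E'
from h import *
s=sense(); print(s["tool_pos"],s["tcp_rot"],s["finger_gap"],s["ft_force"],s["grip_force"])
# arc in tool axes (tool x along bath +x, z down), steps of 3 deg
a0=np.arctan2(6,200); a=a0+np.radians(np.arange(0,46,3)); x=-200.1*np.cos(a); z=200.1*np.sin(a)
print(np.c_[np.diff(x),-np.diff(z)].round(1).tolist())
E
```

```text
[544.0992517   92.94087722  86.86212449] [ 1.79855572e+02 -8.46278315e-02  8.66552223e+00] 29.089849582048018 [ 0.36570443 -8.67445097  0.35913254] 43.347793221473694
[[0.6, -10.5], [1.1, -10.4], [1.7, -10.3], [2.2, -10.2], [2.7, -10.1], [3.3, -10.0], [3.8, -9.8], [4.3, -9.6], [4.8, -9.3], [5.3, -9.1], [5.7, -8.8], [6.2, -8.5], [6.6, -8.1], [7.0, -7.8], [7.4, -7.4]]
```

Emit:
apply_moves:
  rows:
    - [0.6,0.8,-10.5,0,0,0]
    - [1.1,0,-10.4,0,0,0]
    - [1.7,0,-10.3,0,0,0]
    - [2.2,0,-10.2,0,0,0]
    - [2.7,0,-10.1,0,0,0]

```text
time: 18.05
tool_pos: [552.0, 94.1, 138.1]
tcp_rot: [179.9, -0.0, 8.7]
ft_force: [4.4, -5.0, -4.5]
finger_gap: 29.1
grip_force: 42.4
```

Emit:
apply_moves:
  rows:
    - [3.3,0,-10,0,0,0]
    - [3.8,0,-9.8,0,0,0]
    - [4.3,0,-9.6,0,0,0]
    - [4.8,0,-9.3,0,0,0]
    - [5.3,0,-9.1,0,0,0]

```text
time: 18.68
tool_pos: [572.8, 97.1, 185.5]
tcp_rot: [179.9, 0.0, 8.7]
ft_force: [1.4, -5.0, -4.6]
finger_gap: 29.0
grip_force: 41.8
```

Emit:
apply_moves:
  rows:
    - [5.7,0,-8.8,0,0,0]
    - [6.2,0,-8.5,0,0,0]
    - [6.6,0,-8.1,0,0,0]
    - [7,0,-7.8,0,0,0]
    - [7.4,0,-7.4,0,0,0]

```text
time: 19.3
tool_pos: [605.1, 101.9, 225.9]
tcp_rot: [179.9, 0.1, 8.6]
ft_force: [0.5, -5.4, -4.8]
finger_gap: 29.0
grip_force: 41.6
```

Emit:
apply_moves:
  rows:
    - [0,0,0,0,0,0]
    - [0,0,0,0,0,0]
    - [0,0,0,0,0,0]
    - [0,0,0,0,0,0]
    - [0,0,0,0,0,0]

```text
time: 19.92
tool_pos: [605.1, 101.9, 225.7]
tcp_rot: [179.9, 0.1, 8.6]
ft_force: [0.2, -6.1, -3.3]
finger_gap: 29.2
grip_force: 41.9
```

```bash
python3 - <<'E'
from h import *
s=sense(); print(s["tool_pos"],s["tcp_rot"],s["finger_gap"],s["ft_force"],s["grip_force"])
for c in("scene","top"):
    p,d=eyes.snapshot(c)
    if c=="scene": save("s5c",cv2.resize(p[100:300,140:400],None,fx=3,fy=3,interpolation=cv2.INTER_CUBIC))
    for n in("lid_bar","basket_bar","lid_hinge"): print(c,n,[(np.round(r["xyz"]).astype(int).tolist(),round(r["confidence"],2)) for r in models.place_of(n,c)][:4])
    W=cloud(c,d); y=np.radians(8.6); q=(W-[741,123,0])
    u=q[...,0]*np.cos(y)+q[...,1]*np.sin(y); v=-q[...,0]*np.sin(y)+q[...,1]*np.cos(y)
    m=(d>0)&(u>-130)&(u<-10)&(abs(abs(v)-65)<20)&(W[...,2]>105)&(W[...,2]<280)
    print(c,m.sum(),np.degrees(np.arctan(np.polyfit(-u[m],W[m][:,2],1)[0])) if m.sum()>20 else 0)
E
```

```text
[605.08447239 101.90687636 225.72443283] [1.79896867e+02 5.52508912e-02 8.64379201e+00] 29.22500512408702 [ 0.18825394 -6.06307245 -3.33752422] 41.889628171920776
scene lid_bar [([606, 99, 242], 0.8), ([719, -64, 0], 0.26)]
scene basket_bar [([366, 16, 117], 0.85), ([606, -354, 119], 0.85), ([642, -194, 190], 0.84), ([641, -192, 64], 0.21)]
scene lid_hinge [([742, 120, 102], 0.97)]
scene 151 41.51120018156484
top lid_bar [([659, 105, -2], 0.35)]
top basket_bar [([367, 20, 123], 0.93), ([635, -198, 184], 0.71), ([606, -350, 119], 0.66)]
top lid_hinge []
top 462 42.53804297472201
```

View pics/s5c.png

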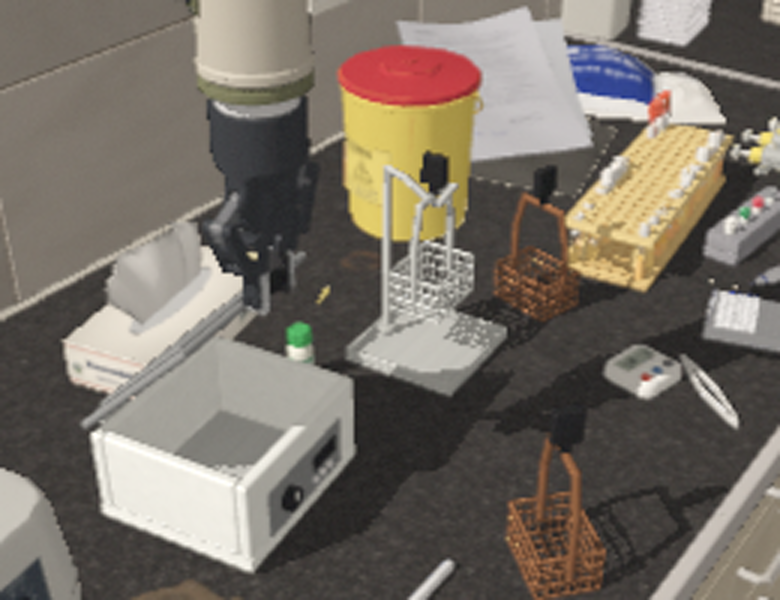

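The lid is held at about 44–45° (bar up 139 mm, back 62 mm) and the basket hangs free at (430,270). Handing in.

```bash
python3 -c "
from bench import job
print(job.hand_in())"
```

```text
the job is handed in; nothing more can be done
None
```

The silver basket hangs free on the drip stand's hook, the gripper is holding the bath lid open at about 45°, and the job is handed in; the hand-in gave no verdict.

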